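Nip up the drill vise by three clicks and hold

TASK

Swing the vise's lever counter-clockwise (seen from above) by its red post until the jaw nips the aluminium block against the end jaw, then feel on for exactly three clicks, never passing a fourth, so that the block is ready to drill. The lever springs back if let go, so finish while still holding it at the third click. Leave the wooden bit block, the screwdriver and the wood offcut where they lie.

Things in the scene. Friction and masses are not known exactly. Their poses are not given: they have to be found in the camera images.
- vise: Red drill-press vise fixed on a yellow board (190 x 270 x 12 mm, on the bench). Origin under the board; y is the jaw axis, from the end jaw to the lever end; z up. Base 90 wide along x, 225 long, its top (the bed) at z = 40. A gear housing 70 x 60 (top z = 76) below the lever is centred at y = +85. Cannot move; place and yaw vary.
- hub: Steel disc, 72 mm across, on the gear housing at y = +85 in the vise's frame. Origin on the vertical turning axis, at its underside (z = 77 over the bench). Turns counter-clockwise with the lever and pushes the jaw 20 mm per rad (1.0 rad at most) until the block stops it. Its x axis (yellow tick) lies along the lever arm while the lever has not slipped on it; starts 0.7 rad from the vise's x axis.
- lever: Black cap 48 mm across on the hub, steel arm 14 mm wide (top z = 97 over the bench), and 110 mm from the axis an upright red round post 16 mm across, up to z = 140.5. Origin on the axis at z = 86.5, x along the arm. Turns the hub with about 0.5 N at the post; once the jaw nips the block, the hub stops and the lever slips on it against a return spring, clicking every 0.20 rad (22 mm at the post).
- knob (a point): Top centre of the red post. Feel of a click, as push on the post along its path: rises to 5 to 7 N, then falls by 4 to 5 N within 11 mm: that fall is the click; then it rises to the next. Falls are centred at 0.10, 0.30, 0.50, 0.70 rad of slip. Three clicks means held after the third fall, before the fourth: 0.60 is the middle. Let go, it springs back to no slip. End stop at 1.1.
- jaw: Moving jaw, red with steel face, 90 x 29 x 38 mm, top about z = 80 over the bench. Origin at the lower edge of its steel face, on the bed. The face starts at y = +12 in the vise's frame and moves towards -y, driven by the hub. The gap to the block at the start is 7 to 14 mm, so it nips after 0.35 to 0.70 rad of lever swing.
- end_jaw: Fixed end jaw, red with steel face, 90 x 29 x 38 mm, pinned on the bed at a place that varies. Origin at the lower edge of its steel face, axes as the vise's.
- work: Loose aluminium block to be drilled, 50 (x) x 30 (y, thickness) x 55 mm high, standing on the bed against the end jaw's face; origin under its centre. To be nipped between the jaws where it stands, upright.
- bit_block: Bystander: wooden block 75 x 75 x 40 mm with five upright drill bits up to 120 mm above the bench. Origin under its centre. Leave alone.
- driver: Bystander: red-handled screwdriver 180 mm long lying on the bench. Leave alone.
- offcut: Bystander: wood offcut 45 x 30 x 25 mm on the bench. Origin under its centre. Leave alone.
Things that resemble listed ones, but are neither listed nor needed, are in the scene too. Of the things that look like the work, the largest one is meant.

How it is judged:
By the outcome, as a careful person would: the job done as asked, in the order asked, and still so for the second after the job is handed in, while the arm keeps its last pose, push and grip.
It also fails if it takes over 51 s, if anything falls off the work surface, if the arm or the gripper's body presses on something with over 40 N, if the wrist force passes 120 N, or if a joint passes its speed limit or range.

ROBOT

A 7-joint arm with a two-finger parallel gripper is mounted at the origin on the work surface. World frame = base frame: x ahead of the robot, y to its left, z up, the work surface at z = 0. Lengths are in m, angles in rad, forces in N, time in s.
With the tool pointing down it reaches from about 0.4 to 0.9 m from the base axis. Payload 5.6 kg.
Tool frame: the origin (TCP) lies at the very end of the fingers, on their centre line; the grasp point (between the pads) lies 19 mm behind it; z points along the fingers, y is the line along which they close (so a half turn about z gives the same grasp; the last joint's range is limited). The gripper opens to 92 mm and grips with 3 to 60 N. Pads are 20 mm wide; open, the fingers measure 128 mm over their backs; the gripper's body (75 mm by 189 mm) begins 69 mm behind the grasp point.
Start: joints at [1.163, 0.468, -0.012, 1.603, 0.006, 1.071, -0.056], TCP at [0.232, -0.607, 0.215] pointing down, gripper open.
Joint ranges: [-2.53, 2.53], [-0.31, 2.02], [-1.57, 1.55], [0.28, 2.44], [-1.29, 4.43], [0.15, 1.84], [-2.92, 2.92]. Speed limits (rad/s): [2.57, 2.57, 3.14, 3.14, 3.14, 3.14, 3.14].

INTERFACE

Orientations are given as a rotation vector (axis times angle).
In Python, from plant import * gives the robot as it stands.
- The arm moves only by the tool send_rows, never from a script. Its argument "rows" is one flat list of numbers, 7 for each row, row after row: the opening, from -1 (shut) to 1 (fully open), so that 0 is half open, then the shift along the tool's x, y, z in m, then the turn, a rotation vector about the tool's x, y, z in degrees. In form: [fingers, x, y, z, wx, wy, wz, fingers, x, y, z, wx, wy, wz, ...]. A call has 1 to 8 rows; each row is the pose to reach, as a shift and turn from the pose commanded when the call began, along the tool's axes at that moment; what a row does not reach only later rows make up. A row lasts 1/10 s, in which the tool goes at most 50 mm and 8.59 degrees, less where a joint would pass 70% of its speed; a pose out of reach is approached as far as the arm can. A call with a gripper value outside its range is refused whole. The fingers move at their own pace and stop on an object; "grip_force" is the grip in N (left out, the last holds). Time passes only in rows, so rows that repeat a pose let the fingers close. It gives the time, the measured TCP pose, the force, the opening and the grip force at its end, in the units of the state.
- state(): the state, without advancing time (a new reading comes with each control period).
- get_image(name): name is "scene" or "top" or "wrist"; returns a dict with "img" (480x640x3 uint8, red, green, blue), "fx", "fy", "cx", "cy" (pixels), "pose" (4x4, takes a point from camera to world coordinates). Camera axes: x right, y up, looking along -z (the intrinsics and any distortion apply to the point x, -y, -z); pixel columns grow to the right and rows downward; lengths in m; the calibration is good to about 2 mm. A picture is of the moment at which its call begins. There is no depth.
- sign_off(): hands the job in; it is judged then, once.
The state is a dict: "t": time; "qpos": joint angles; "joint_velocities": joint speeds; "joint_torque": joint torques, N m; "tcp_pos": TCP position; "orientation": TCP orientation; "contact_force": force on the tool from outside, world axes, zero at the start; "wrist_torque": the same for the moment, N m; "grip_width": opening from 0.0 (shut) to 1.0 (fully open); "finger_force": force on a finger pad.
Only numpy, scipy, OpenCV 4.12 (cv2) and the standard library are available. Lean on these libraries where they do the work, as an engineer would, in place of code of your own. Each camera call takes 0.05 s, during which the arm holds its last target. There are 200 camera calls.

## Working session

There is one attempt and no reset: what is moved stays moved. The work goes in short steps, Python scripts to look and compute and a tool call to move; the robot and the scene stay as the last step left them, time stands still between calls to the robot, and variables do not carry over. Pictures are saved under pics/ and viewed, at most 10 in all, crops included, and the job is handed in when it is done.

Besides the shell and the picture viewer there is one more tool, called after "Request:" as name(argument=value, ...), one argument or row to a line, values as JSON. send_rows: Moves the arm, as the interface text tells. Its arguments: {"type":"object","properties":{"rows":{"type":"array","items":{"type":"number"}},"grip_force":{"type":"number"}},"required":["rows"]}

```bash
mkdir -p pics; ls
python3 - <<'E'
from plant import *
import cv2, numpy as np
np.set_printoptions(precision=4,suppress=True)
ims=[]
for n in ("scene","top"):
    d=get_image(n); cv2.imwrite(f"pics/{n}0.png",d["img"][:,:,::-1]); print(n,d["fx"],d["cx"],d["cy"],d.keys()); print(d["pose"])
    np.save(f"{n}0.npy",d,allow_pickle=True)
print(state())
E
```

```text
pics
scene 459.6238287720645 329.53619765154684 235.44652141720928 dict_keys(['img', 'fx', 'fy', 'cx', 'cy', 'pose'])
[[ 0.2274 -0.7661  0.6011  0.9811]
 [ 0.9737  0.1865 -0.1307 -0.1058]
 [-0.012   0.6151  0.7884  0.6171]
 [ 0.      0.      0.      1.    ]]
top 595.9904984525471 325.878480821579 240.232672286358 dict_keys(['img', 'fx', 'fy', 'cx', 'cy', 'pose'])
[[-0.0183  0.9851 -0.171   0.4054]
 [-0.9998 -0.0161  0.014  -0.0128]
 [ 0.011   0.1712  0.9852  1.0623]
 [ 0.      0.      0.      1.    ]]
{'t': 0.1, 'qpos': array([ 1.163 ,  0.4683, -0.0116,  1.6035,  0.006 ,  1.0714, -0.0563]), 'joint_velocities': array([-0.0014, -0.0024, -0.0002, -0.0033,  0.0021, -0.0013,  0.0003]), 'joint_torque': array([  0.0008, -52.1641,  -0.0128, -24.4365,  -0.0568,   0.0141,
         0.0001]), 'tcp_pos': array([ 0.2316, -0.6068,  0.2137]), 'orientation': array([-3.088 , -0.5695,  0.0006]), 'contact_force': array([-0.2841, -0.2962,  0.6367]), 'wrist_torque': array([ 0.0165, -0.0154, -0.0616]), 'finger_force': 0.0, 'grip_width': 1.0030231403407992}
```

View pics/scene0.png

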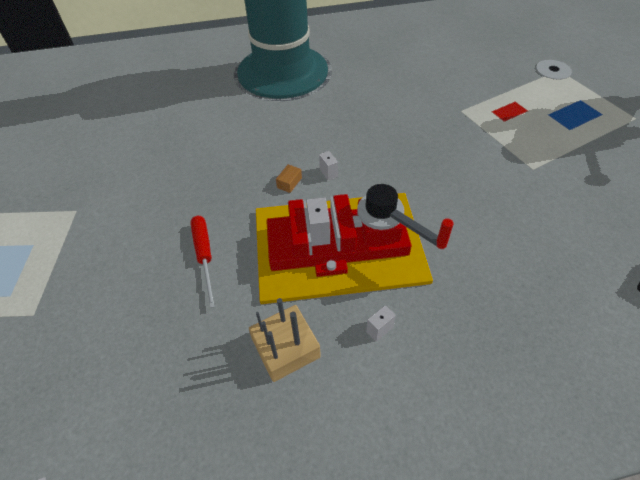

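View pics/top0.png

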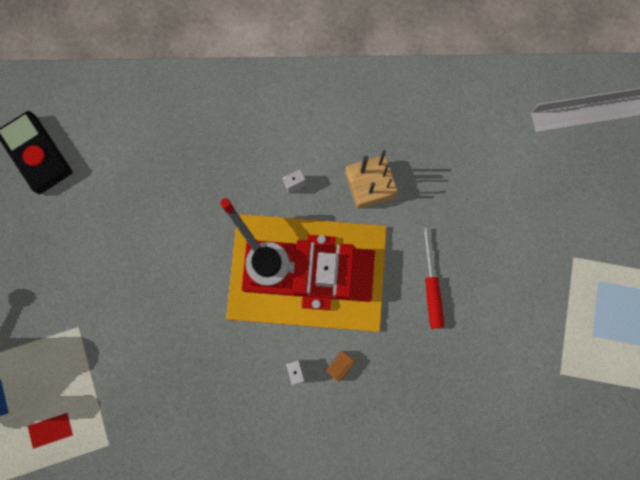

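The vise lies mid-view with its lever end towards +y. The black cap is at about (266,262) in top and (381,200) in scene; the red post is at (227,205) and (445,233). Next I locate the board, cap and post.

```bash
cat > h.py <<'E'
import numpy as np, cv2
def ray(d,u,v):
    r=np.array([(u-d["cx"])/d["fx"],-(v-d["cy"])/d["fy"],-1.]); P=d["pose"]
    return P[:3,3],P[:3,:3]@r
def onz(d,u,v,z):
    o,r=ray(d,u,v); return o+r*(z-o[2])/r[2]
def tri(a,b):
    (o1,r1),(o2,r2)=a,b
    s=np.linalg.lstsq(np.c_[r1,-r2],o2-o1,rcond=None)[0]
    p,q=o1+s[0]*r1,o2+s[1]*r2
    return (p+q)/2,np.linalg.norm(p-q)
def hsv(d): return cv2.cvtColor(d["img"],cv2.COLOR_RGB2HSV)
def red(d):
    h=hsv(d); return (((h[...,0]<6)|(h[...,0]>174))&(h[...,1]>170)&(h[...,2]>70)).astype(np.uint8)
def load(n): return np.load(n+"0.npy",allow_pickle=True).item()
E
python3 - <<'E'
from h import *
np.set_printoptions(precision=4,suppress=True)
T,S=load("top"),load("scene")
def blob(m,x0,y0,x1,y1):
    w=np.zeros_like(m); w[y0:y1,x0:x1]=m[y0:y1,x0:x1]
    n,l,st,c=cv2.connectedComponentsWithStats(w); i=1+np.argmax(st[1:,4]); return l==i,st[i],c[i]
# board
h=hsv(T); m=((h[...,0]>18)&(h[...,0]<30)&(h[...,1]>200)&(h[...,2]>80)).astype(np.uint8)
b,st,c=blob(m,200,190,410,350)
r=cv2.minAreaRect(cv2.findContours(b.astype(np.uint8),0,1)[0][0])
print("board",r); P=np.array([onz(T,*p,.012) for p in cv2.boxPoints(r)]); print(P,[np.linalg.norm(P[i]-P[i-1]) for i in range(4)],P.mean(0))
for n,d,bx in(("T",T,(240,240,295,290)),("S",S,(360,180,402,222))):
    m=(d["img"].max(2)<45).astype(np.uint8); b,st,c=blob(m,*bx); print(n,"cap",st,c)
for n,d,bx in(("T",T,(215,190,240,220)),("S",S,(430,212,460,255))):
    b,st,c=blob(red(d),*bx); ys,xs=np.where(b); print(n,"post",st,c)
    rr=cv2.minAreaRect(np.c_[xs,ys].astype(np.float32)); print(rr)
    if n=="T":print(onz(T,*c,.13))
    cv2.imwrite(f"pics/c{n}.png",cv2.resize(d["img"][bx[1]-30:bx[3]+30,bx[0]-30:bx[2]+50,::-1],None,fx=5,fy=5))
E
python3 - <<'E'
import cv2,numpy as np
a=cv2.imread('pics/top0.png')[190:300,215:345]; b=cv2.imread('pics/scene0.png')[180:290,340:470]
cv2.imwrite('pics/both.png',cv2.resize(np.hstack([a,b]),None,fx=3,fy=3))
E
```

```text
board ((306.93798828125, 272.2750549316406), (152.3931427001953, 104.9447250366211), 4.573921203613281)
[[ 0.4519  0.1478  0.012 ]
 [ 0.6385  0.1347  0.012 ]
 [ 0.6118 -0.1382  0.012 ]
 [ 0.4261 -0.1169  0.012 ]] [np.float64(0.26596717720985574), np.float64(0.1870692192969355), np.float64(0.2741676815038047), np.float64(0.18689903163613758)] [0.5321 0.0068 0.012 ]
T cap [252 247  29  29 658] [266.1991 261.1854]
S cap [366 184  31  34 857] [380.8985 200.7281]
T post [221 199  12  14 112] [226.5536 205.3214]
((226.50003051757812, 205.50003051757812), (14.758047103881836, 8.497058868408203), 63.43495178222656)
[0.6266 0.132  0.13  ]
S post [437 219  16  30 299] [444.2943 232.9097]
((444.20062255859375, 233.11782836914062), (10.496586799621582, 29.796764373779297), 16.389541625976562)
```

View pics/both.png

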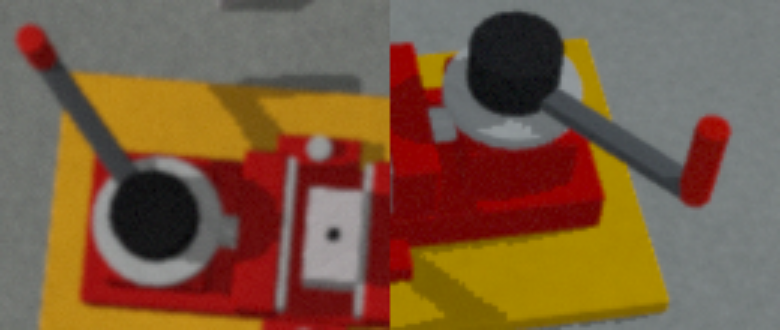

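The crops show the post top at about (224.7,203.3) in top and (448,222.7) in scene, and the disc centre at about (267.4,264) in top. Next I triangulate these and measure the jaw gap in top: the jaw face strip is on the left, and the block edges are right of it.

Run:
```python
from h import *
from scipy.spatial.transform import Rotation as R
np.set_printoptions(precision=4,suppress=True)
T,S=load("top"),load("scene")
k,e=tri(ray(T,224.7,203.3),ray(S,448,222.7)); print("post",k,e,onz(T,224.7,203.3,.1405),onz(S,448,222.7,.1405))
hub=onz(T,267.4,264,.087); print("hub",hub, "from board",np.array([.5321,.0068])+.085*np.array([np.sin(.097),np.cos(.097)]))
d=k[:2]-hub[:2]; print("arm len",np.linalg.norm(d),"ang",np.arctan2(d[1],d[0]))
# jaw edge/block edge: top crop coordinates/3 + offset
J=onz(T,215+297/3,190+230/3,.078); B=onz(T,215+304/3,190+232/3,.095); print("jaw face",J,"block",B)
Rm=R.from_rotvec([-3.088,-.5695,.0006]).as_matrix(); print(Rm)
```

```text
post [0.6292 0.1349 0.1339] 0.0012047616184943622 [0.6274 0.1333 0.1405] [0.6341 0.1323 0.1405]
hub [0.5365 0.0705 0.087 ] from board [0.5403 0.0914]
arm len 0.11289299007942993 ang 0.60771441694263
jaw face [ 0.532  -0.0062  0.078 ] block [ 0.5286 -0.0101  0.095 ]
[[ 0.9342  0.3567 -0.0007]
 [ 0.3567 -0.9342  0.0014]
 [-0.0001 -0.0016 -1.    ]]
```

The arm length of 113 mm and angle of 0.608 rad match the expected 110 mm and about 0.60 rad. Moving above the post.

Request:
send_rows(
  rows=[1, 0.318, -0.275, 0, 0, 0, -7, 1, 0.318, -0.275, 0, 0, 0, -7, 1, 0.318, -0.275, 0, 0, 0, -7, 1, 0.318, -0.275, 0, 0, 0, -7, 1, 0.318, -0.275, 0, 0, 0, -7, 1, 0.318, -0.275, 0, 0, 0, -7, 1, 0.318, -0.275, 0, 0, 0, -7, 1, 0.318, -0.275, 0, 0, 0, -7],
  grip_force=25,
)

```text
t: 0.9
tcp_pos: [0.4215, -0.253, 0.2145]
orientation: [3.049, 0.757, -0.0]
contact_force: [0.8, -0.5, 0.5]
grip_width: 1.002
finger_force: 0.0
```

Request:
send_rows(
  rows=[1, 0.366, -0.245, 0, 0, 0, -6.8, 1, 0.366, -0.245, 0, 0, 0, -6.8, 1, 0.366, -0.245, 0, 0, 0, -6.8, 1, 0.366, -0.245, 0, 0, 0, -6.8, 1, 0.366, -0.245, 0, 0, 0, -6.8, 1, 0.366, -0.245, 0, 0, 0, -6.8, 1, 0.366, -0.245, 0, 0, 0, -6.8, 1, 0.366, -0.245, 0, 0, 0, -6.8],
)

```text
t: 1.7
tcp_pos: [0.6114, 0.0989, 0.2142]
orientation: [2.999, 0.936, -0.001]
contact_force: [1.5, 0.2, 0.9]
grip_width: 0.999
finger_force: 0.0
```

Run:
```python
from plant import *
import cv2,numpy as np
from h import *
d=get_image("wrist"); np.save("wrist0.npy",d,allow_pickle=True); cv2.imwrite("pics/w0.png",d["img"][:,:,::-1]); s=state(); print(s["tcp_pos"],s["orientation"],s["contact_force"]); print(d["pose"],d["fx"],d["cx"],d["cy"])
```

```text
[0.61335453 0.10916811 0.21427232] [-2.98845833 -0.94838923 -0.00667841] [2.62986528 6.26531269 1.11801735]
[[ 5.69168120e-01  7.90794972e-01  2.25146539e-01  6.76240096e-01]
 [-8.22221165e-01  5.47385361e-01  1.55953913e-01  1.42582020e-01]
 [ 8.56505097e-05 -2.73884244e-01  9.61762660e-01  3.84067485e-01]
 [ 0.00000000e+00  0.00000000e+00  0.00000000e+00  1.00000000e+00]] 348.67583049137187 312.64513765182795 236.95164274094375
```

View pics/w0.png

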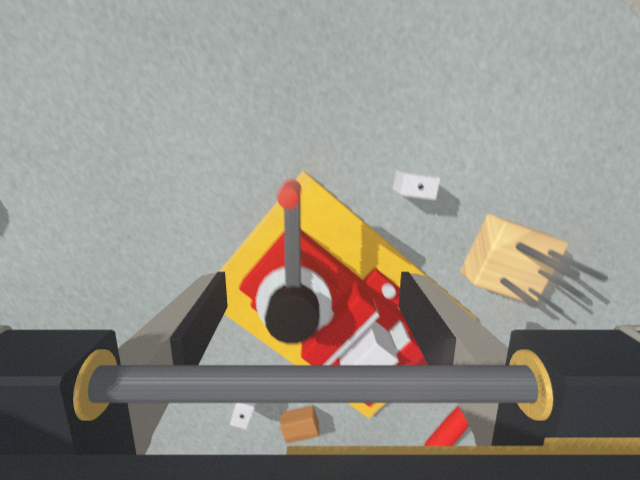

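The wrist view shows the post top at about (289,197) and the cap at (291,315). The gap between jaw and block lies between the strip at (350,338) and the block.

Run:
```python
from plant import *
from h import *
np.set_printoptions(precision=4,suppress=True)
d=get_image("wrist"); np.save("wrist0.npy",d,allow_pickle=True)
m=red(d).copy(); m[:,:265]=0; m[:,315:]=0; m[:165]=0; m[208:]=0
ys,xs=np.where(m); print(xs.min(),xs.max(),ys.min(),ys.max(),xs.mean(),ys.mean())
(c,r)=cv2.minEnclosingCircle(np.c_[xs,ys].astype(np.float32)); print(c,r)
k=onz(d,*c,.138); print(k)
T=load("top"); print(tri(ray(d,*c),ray(T,224.7,203.3)))
s=state(); print(s["tcp_pos"],s["orientation"],s["contact_force"],s["qpos"])
```

```text
291 310 192 207 301.60869565217394 201.1782608695652
(300.5, 201.75) 10.854247093200684
[0.6371 0.1357 0.138 ]
(array([0.6333, 0.1356, 0.1188]), np.float64(0.00266345356444863))
[0.6116 0.1059 0.214 ] [-2.9894 -0.95   -0.0025] [ 0.3685  0.835  -0.7873] [ 0.0833  0.4587 -0.4104  1.6586  0.1978  1.0647 -1.3407]
```

Request:
send_rows(
  rows=[1, 0.032, -0.012, 0, 0, 0, 0, 1, 0.032, -0.012, 0.04, 0, 0, 0, 1, 0.032, -0.012, 0.08, 0, 0, 0, 1, 0.032, -0.012, 0.106, 0, 0, 0, 1, 0.032, -0.012, 0.106, 0, 0, 0, 1, 0.032, -0.012, 0.106, 0, 0, 0],
)

```text
t: 2.4
tcp_pos: [0.6303, 0.1249, 0.1087]
orientation: [-2.999, -0.936, 0.001]
contact_force: [-0.1, -0.4, 0.3]
grip_width: 1.0
finger_force: 0.0
```

Run:
```python
from plant import *
import cv2
from h import *
d=get_image("wrist"); cv2.imwrite("pics/w1.png",d["img"][:,:,::-1]); s=state(); print(s["tcp_pos"],s["orientation"],s["contact_force"])
for z in(.12,.1405):
    P=np.linalg.inv(d["pose"])@np.r_[s["tcp_pos"][:2],z,1]; print(d["cx"]+d["fx"]*P[0]/-P[2],d["cy"]+d["fy"]*P[1]/P[2])
```

```text
[0.63116441 0.12527994 0.10993143] [2.99874972e+00 9.36105495e-01 2.78194564e-03] [-0.17834625  0.14848366  0.66605763]
310.9178792730786 298.998221521125
310.69305663185986 319.6402968273298
```

View pics/w1.png

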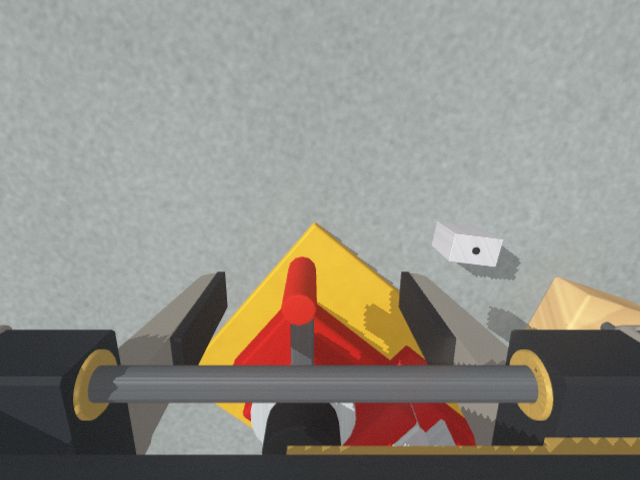

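Post top is at (301,309), while the finger centre projects to (311,320): about 4 mm off in both axes. I'll correct that and close.

Request:
send_rows(
  rows=[1, 0.0045, -0.004, 0.003, 0, 0, 0, -1, 0.0045, -0.004, 0.003, 0, 0, 0, -1, 0.0045, -0.004, 0.003, 0, 0, 0, -1, 0.0045, -0.004, 0.003, 0, 0, 0, -1, 0.0045, -0.004, 0.003, 0, 0, 0, -1, 0.0045, -0.004, 0.003, 0, 0, 0, -1, 0.0045, -0.004, 0.003, 0, 0, 0, -1, 0.0045, -0.004, 0.003, 0, 0, 0],
  grip_force=25,
)

```text
t: 3.25
tcp_pos: [0.6317, 0.1311, 0.1055]
orientation: [2.999, 0.937, -0.0]
contact_force: [-0.1, -1.0, -0.5]
grip_width: 0.41
finger_force: 0.0
```

Request:
send_rows(
  rows=[-1, 0, 0, 0, 0, 0, 0, -1, 0, 0, 0, 0, 0, 0, -1, 0, 0, 0, 0, 0, 0, -1, 0, 0, 0, 0, 0, 0],
)

```text
t: 3.65
tcp_pos: [0.6309, 0.1325, 0.1054]
orientation: [-2.997, -0.938, 0.001]
contact_force: [-1.9, 2.9, 0.1]
grip_width: 0.17
finger_force: 25.0
```

Run:
```python
from plant import *
s=state(); print(s)
```

```text
{'t': 3.65, 'qpos': array([ 0.00810832,  0.61661352, -0.37116297,  1.67836537,  0.26951052,
        0.89841052, -1.43408636]), 'joint_velocities': array([-1.85003461e-04, -2.37000921e-03,  8.58733476e-04,  2.60903639e-06,
        2.08177905e-03,  2.36746741e-04, -4.60786276e-04]), 'joint_torque': array([ 2.25392215e+00, -5.50944650e+01, -3.40518393e+00, -2.20299178e+01,
        9.00951996e-01, -3.38986013e-01, -9.01645864e-03]), 'tcp_pos': array([0.63091562, 0.13250321, 0.10544943]), 'orientation': array([-2.99677412e+00, -9.37926030e-01,  1.44799343e-03]), 'contact_force': array([-1.88035449,  2.88861714,  0.08179744]), 'wrist_torque': array([0.61183629, 0.53771533, 0.03273751]), 'finger_force': 24.999404847621918, 'grip_width': 0.17021206105144918}
```

Gripped (opening 15.7 mm, post 16 mm). Swinging 0.3 rad, short of the earliest nip.

Request:
send_rows(
  rows=[-1, -0.0001, -0.0055, 0, 0, 0, -2.86, -1, -0.0006, -0.011, 0, 0, 0, -5.73, -1, -0.0012, -0.0164, 0, 0, 0, -8.59, -1, -0.0022, -0.0219, 0, 0, 0, -11.46, -1, -0.0034, -0.0272, 0, 0, 0, -14.32, -1, -0.0049, -0.0325, 0, 0, 0, -17.19, -1, -0.0049, -0.0325, 0, 0, 0, -17.19, -1, -0.0049, -0.0325, 0, 0, 0, -17.19],
  grip_force=25,
)

```text
t: 4.45
tcp_pos: [0.6097, 0.1555, 0.1058]
orientation: [-2.826, -1.373, -0.002]
contact_force: [0.5, 3.2, -0.5]
grip_width: 0.167
finger_force: 25.0
```

```bash
cat > st.py <<'E'
from plant import *
import numpy as np
def st():
    s=state(); h=np.array([.540,.0705]); d=s["tcp_pos"][:2]-h; a=np.arctan2(d[1],d[0]); f=s["contact_force"]
    o=s["orientation"]; yaw=2*np.arctan2(o[1],o[0]); yaw=(yaw+np.pi)%(2*np.pi)-np.pi
    print("t",round(s["t"],2),"pos",s["tcp_pos"].round(4),"ang",a.round(4),"r",np.linalg.norm(d).round(4),"yaw",yaw.round(3),"push",-(f[1]*np.cos(a)-f[0]*np.sin(a)).round(2),"rad",(f[0]*np.cos(a)+f[1]*np.sin(a)).round(2),"fz",f[2].round(2),"w",s["grip_width"].round(3),"tq",s["wrist_torque"].round(2))
E
python3 -c "from st import *;st()"
```

```text
Traceback (most recent call last):
  File "st.py", line 6, in st
    print("t",round(s["t"],2),"pos",s["tcp_pos"].round(4),"ang",a.round(4),"r",np.linalg.norm(d).round(4),"yaw",yaw.round(3),"push",-(f[1]*np.cos(a)-f[0]*np.sin(a)).round(2),"rad",(f[0]*np.cos(a)+f[1]*np.sin(a)).round(2),"fz",f[2].round(2),"w",s["grip_width"].round(3),"tq",s["wrist_torque"].round(2))
                                                                                                                                                                                                                                                    ^^^^^^^^^^^^^^^^^^^^^
AttributeError: 'float' object has no attribute 'round'
```

Request:
send_rows(
  rows=[-1, 0.0005, -0.0044, 0, 0, 0, -2.29, -1, 0.0005, -0.0044, 0, 0, 0, -2.29, -1, 0.0005, -0.0044, 0, 0, 0, -2.29],
)

```text
t: 4.75
tcp_pos: [0.6061, 0.1584, 0.1056]
orientation: [-2.797, -1.43, -0.0]
contact_force: [-0.0, 1.6, 0.5]
grip_width: 0.169
finger_force: 25.0
```

Request:
send_rows(
  rows=[-1, 0, -0.0044, 0, 0, 0, -2.29, -1, 0, -0.0044, 0, 0, 0, -2.29, -1, 0, -0.0044, 0, 0, 0, -2.29],
)

```text
t: 5.05
tcp_pos: [0.6024, 0.1611, 0.1056]
orientation: [-2.767, -1.486, -0.0]
contact_force: [-0.2, 1.9, 0.6]
grip_width: 0.165
finger_force: 25.0
```

```bash
sed -i 's/s\["grip_width"\].round(3)/round(float(s["grip_width"]),3)/' st.py; python3 -c "from st import *;st()"
```

```text
t 5.05 pos [0.6024 0.1611 0.1056] ang 0.968 r 0.11 yaw 0.986 push -1.23 rad 1.45 fz 0.65 w 0.165 tq [ 0.57 -0.08 -0.14]
```

Request:
send_rows(
  rows=[-1, 0.0003, -0.0044, 0, 0, 0, -2.29, -1, 0.0003, -0.0044, 0, 0, 0, -2.29, -1, 0.0003, -0.0044, 0, 0, 0, -2.29],
)

```text
t: 5.35
tcp_pos: [0.5987, 0.1636, 0.1055]
orientation: [-2.737, -1.541, 0.001]
contact_force: [-0.2, 0.9, 0.2]
grip_width: 0.169
finger_force: 25.0
```

```bash
python3 -c "from st import *;st()"
```

```text
t 5.35 pos [0.5987 0.1636 0.1055] ang 1.0083 r 0.1101 yaw 1.026 push -0.7 rad 0.67 fz 0.2 w 0.169 tq [ 0.42 -0.04 -0.05]
```

Request:
send_rows(
  rows=[-1, 0, -0.0044, 0, 0, 0, -2.29, -1, 0, -0.0044, 0, 0, 0, -2.29, -1, 0, -0.0044, 0, 0, 0, -2.29],
)

```text
t: 5.65
tcp_pos: [0.5949, 0.1659, 0.1055]
orientation: [-2.706, -1.596, 0.001]
contact_force: [-0.8, 2.9, 0.0]
grip_width: 0.164
finger_force: 25.0
```

```bash
python3 -c "from st import *;st()"
```

```text
t 5.65 pos [0.5949 0.1659 0.1055] ang 1.0486 r 0.1101 yaw 1.066 push -2.14 rad 2.12 fz 0.02 w 0.164 tq [ 0.4   0.01 -0.11]
```

Request:
send_rows(
  rows=[-1, 0, -0.0044, 0, 0, 0, -2.29, -1, 0, -0.0044, 0, 0, 0, -2.29, -1, 0, -0.0044, 0, 0, 0, -2.29],
)

```text
t: 5.95
tcp_pos: [0.5916, 0.1677, 0.1056]
orientation: [2.674, 1.649, 0.0]
contact_force: [1.9, 0.5, 1.0]
grip_width: 0.168
finger_force: 25.0
```

```bash
python3 -c "from st import *;st()"
```

```text
t 5.95 pos [0.5916 0.1677 0.1056] ang 1.0827 r 0.1101 yaw 1.105 push 1.45 rad 1.28 fz 1.03 w 0.168 tq [ 0.25 -0.32 -0.09]
```

Resistance has begun at about 1.07 rad, probably the nip. Smaller steps from here.

Request:
send_rows(
  rows=[-1, 0.0002, -0.0033, 0, 0, 0, -1.72, -1, 0.0002, -0.0033, 0, 0, 0, -1.72, -1, 0.0002, -0.0033, 0, 0, 0, -1.72],
)

```text
t: 6.25
tcp_pos: [0.5892, 0.1689, 0.1057]
orientation: [2.648, 1.688, 0.001]
contact_force: [2.5, -0.1, -0.1]
grip_width: 0.169
finger_force: 25.0
```

```bash
python3 -c "from st import *;st()"
```

```text
t 6.25 pos [0.5892 0.1689 0.1057] ang 1.1074 r 0.11 yaw 1.135 push 2.28 rad 0.98 fz -0.06 w 0.169 tq [-0.23 -0.94 -0.14]
```

Request:
send_rows(
  rows=[-1, 0, -0.0033, 0, 0, 0, -1.72, -1, 0, -0.0033, 0, 0, 0, -1.72, -1, 0, -0.0033, 0, 0, 0, -1.72],
)

```text
t: 6.55
tcp_pos: [0.5859, 0.1706, 0.1057]
orientation: [2.623, 1.728, 0.0]
contact_force: [4.5, -2.1, 0.1]
grip_width: 0.17
finger_force: 25.0
```

```bash
python3 -c "from st import *;st()"
```

```text
t 6.55 pos [0.5859 0.1706 0.1057] ang 1.1411 r 0.1101 yaw 1.165 push 4.98 rad 0.0 fz 0.1 w 0.17 tq [-0.3  -1.11 -0.12]
```

Request:
send_rows(
  rows=[-1, 0, -0.0033, 0, 0, 0, -1.72, -1, 0, -0.0033, 0, 0, 0, -1.72, -1, 0, -0.0033, 0, 0, 0, -1.72],
)

```text
t: 6.85
tcp_pos: [0.5821, 0.1723, 0.1055]
orientation: [-2.597, -1.768, 0.001]
contact_force: [2.7, -2.3, 0.1]
grip_width: 0.167
finger_force: 25.0
```

```bash
python3 -c "from st import *;st()"
```

```text
t 6.85 pos [0.5821 0.1723 0.1055] ang 1.1783 r 0.1101 yaw 1.195 push 3.4 rad -1.05 fz 0.06 w 0.167 tq [-0.32 -0.77 -0.12]
```

Request:
send_rows(
  rows=[-1, 0, -0.0033, 0, 0, 0, -1.72, -1, 0, -0.0033, 0, 0, 0, -1.72, -1, 0, -0.0033, 0, 0, 0, -1.72],
)

```text
t: 7.15
tcp_pos: [0.5785, 0.1738, 0.1053]
orientation: [-2.569, -1.807, 0.002]
contact_force: [0.4, 0.2, 0.6]
grip_width: 0.168
finger_force: 25.0
```

```bash
python3 -c "from st import *;st()"
```

```text
t 7.15 pos [0.5785 0.1738 0.1053] ang 1.2142 r 0.1102 yaw 1.226 push 0.36 rad 0.29 fz 0.57 w 0.168 tq [-0.2  -0.18  0.01]
```

First click passed (fall centred near 1.18 rad, so the nip is at about 1.08). The second is expected near 1.38.

Request:
send_rows(
  rows=[-1, -0.0001, -0.0044, 0, 0, 0, -2.29, -1, -0.0001, -0.0044, 0, 0, 0, -2.29, -1, -0.0001, -0.0044, 0, 0, 0, -2.29],
)

```text
t: 7.45
tcp_pos: [0.5749, 0.175, 0.1055]
orientation: [-2.533, -1.858, 0.001]
contact_force: [1.1, 0.8, 0.1]
grip_width: 0.168
finger_force: 25.0
```

```bash
python3 -c "from st import *;st()"
```

```text
t 7.45 pos [0.5749 0.175  0.1055] ang 1.2484 r 0.1102 yaw 1.266 push 0.82 rad 1.17 fz 0.06 w 0.168 tq [-0.09 -0.23 -0.08]
```

Request:
send_rows(
  rows=[-1, -0.0001, -0.0044, 0, 0, 0, -2.29, -1, -0.0001, -0.0044, 0, 0, 0, -2.29, -1, -0.0001, -0.0044, 0, 0, 0, -2.29],
)

```text
t: 7.75
tcp_pos: [0.5714, 0.176, 0.1057]
orientation: [2.496, 1.908, 0.001]
contact_force: [2.1, -1.0, -0.8]
grip_width: 0.171
finger_force: 25.0
```

```bash
python3 -c "from st import *;st()"
```

```text
t 7.75 pos [0.5714 0.176  0.1057] ang 1.2816 r 0.1101 yaw 1.305 push 2.26 rad -0.37 fz -0.77 w 0.171 tq [-0.05 -0.62 -0.14]
```

Request:
send_rows(
  rows=[-1, -0.0001, -0.0044, 0, 0, 0, -2.29, -1, -0.0001, -0.0044, 0, 0, 0, -2.29, -1, -0.0001, -0.0044, 0, 0, 0, -2.29],
)

```text
t: 8.05
tcp_pos: [0.5675, 0.1771, 0.1058]
orientation: [2.457, 1.957, 0.002]
contact_force: [4.4, 0.2, -1.4]
grip_width: 0.168
finger_force: 25.0
```

```bash
python3 -c "from st import *;st()"
```

```text
t 8.05 pos [0.5675 0.1771 0.1058] ang 1.3187 r 0.1101 yaw 1.345 push 4.2 rad 1.26 fz -1.43 w 0.168 tq [-0.06 -1.13 -0.14]
```

Request:
send_rows(
  rows=[-1, -0.0001, -0.0044, 0, 0, 0, -2.29, -1, -0.0001, -0.0044, 0, 0, 0, -2.29, -1, -0.0001, -0.0044, 0, 0, 0, -2.29],
)

```text
t: 8.35
tcp_pos: [0.5629, 0.1782, 0.1057]
orientation: [2.418, 2.005, 0.001]
contact_force: [4.4, 0.3, -0.8]
grip_width: 0.168
finger_force: 25.0
```

```bash
python3 -c "from st import *;st()"
```

```text
t 8.35 pos [0.5629 0.1782 0.1057] ang 1.3614 r 0.1101 yaw 1.385 push 4.28 rad 1.24 fz -0.77 w 0.168 tq [ 0.04 -1.09 -0.16]
```

Request:
send_rows(
  rows=[-1, -0.0001, -0.0044, 0, 0, 0, -2.29, -1, -0.0001, -0.0044, 0, 0, 0, -2.29, -1, -0.0001, -0.0044, 0, 0, 0, -2.29],
)

```text
t: 8.65
tcp_pos: [0.5575, 0.1793, 0.1055]
orientation: [-2.377, -2.053, 0.001]
contact_force: [2.0, 1.6, 0.3]
grip_width: 0.169
finger_force: 25.0
```

```bash
python3 -c "from st import *;st()"
```

```text
t 8.65 pos [0.5575 0.1793 0.1055] ang 1.411 r 0.1102 yaw 1.425 push 1.74 rad 1.9 fz 0.33 w 0.169 tq [ 0.27 -0.48 -0.02]
```

Second click found (centre about 1.39). Going on to the third, expected near 1.59.

Request:
send_rows(
  rows=[-1, -0.0001, -0.0044, 0, 0, 0, -2.29, -1, -0.0001, -0.0044, 0, 0, 0, -2.29, -1, -0.0001, -0.0044, 0, 0, 0, -2.29],
)

```text
t: 8.95
tcp_pos: [0.5536, 0.1798, 0.1056]
orientation: [-2.336, -2.1, -0.0]
contact_force: [1.7, 1.6, 0.7]
grip_width: 0.168
finger_force: 25.0
```

```bash
python3 -c "from st import *;st()"
```

```text
t 8.95 pos [0.5536 0.1798 0.1056] ang 1.4468 r 0.1101 yaw 1.464 push 1.46 rad 1.84 fz 0.69 w 0.168 tq [ 0.51 -0.36 -0.08]
```

Request:
send_rows(
  rows=[-1, -0.0001, -0.0044, 0, 0, 0, -2.29, -1, -0.0001, -0.0044, 0, 0, 0, -2.29, -1, -0.0001, -0.0044, 0, 0, 0, -2.29],
)

```text
t: 9.25
tcp_pos: [0.55, 0.1801, 0.1058]
orientation: [-2.295, -2.146, -0.002]
contact_force: [1.7, 3.1, 0.5]
grip_width: 0.167
finger_force: 25.0
```

```bash
python3 -c "from st import *;st()"
```

```text
t 9.25 pos [0.55   0.1801 0.1058] ang 1.4801 r 0.1101 yaw 1.504 push 1.41 rad 3.29 fz 0.5 w 0.167 tq [ 0.75 -0.68 -0.12]
```

Request:
send_rows(
  rows=[-1, -0.0001, -0.0044, 0, 0, 0, -2.29, -1, -0.0001, -0.0044, 0, 0, 0, -2.29, -1, -0.0001, -0.0044, 0, 0, 0, -2.29],
)

```text
t: 9.55
tcp_pos: [0.5462, 0.1803, 0.1059]
orientation: [2.252, 2.19, 0.004]
contact_force: [3.5, 3.4, -1.2]
grip_width: 0.167
finger_force: 25.0
```

```bash
python3 -c "from st import *;st()"
```

```text
t 9.55 pos [0.5462 0.1803 0.1059] ang 1.514 r 0.11 yaw 1.543 push 3.26 rad 3.64 fz -1.19 w 0.167 tq [ 0.85 -1.12 -0.23]
```

Request:
send_rows(
  rows=[-1, -0.0001, -0.0044, 0, 0, 0, -2.29, -1, -0.0001, -0.0044, 0, 0, 0, -2.29, -1, -0.0001, -0.0044, 0, 0, 0, -2.29],
)

```text
t: 9.85
tcp_pos: [0.5419, 0.1805, 0.106]
orientation: [2.207, 2.235, 0.005]
contact_force: [4.9, 3.5, -1.0]
grip_width: 0.167
finger_force: 25.0
```

```bash
python3 -c "from st import *;st()"
```

```text
t 9.85 pos [0.5419 0.1805 0.106 ] ang 1.5532 r 0.11 yaw 1.583 push 4.81 rad 3.54 fz -0.99 w 0.167 tq [ 0.88 -1.29 -0.19]
```

Request:
send_rows(
  rows=[-1, -0.0001, -0.0033, 0, 0, 0, -1.72, -1, -0.0001, -0.0033, 0, 0, 0, -1.72, -1, -0.0001, -0.0033, 0, 0, 0, -1.72],
)

```text
t: 10.15
tcp_pos: [0.5376, 0.1806, 0.1058]
orientation: [-2.173, -2.268, -0.002]
contact_force: [2.8, 5.1, 0.1]
grip_width: 0.171
finger_force: 25.0
```

```bash
python3 -c "from st import *;st()"
```

```text
t 10.15 pos [0.5376 0.1806 0.1058] ang 1.5928 r 0.1101 yaw 1.614 push 2.96 rad 5.04 fz 0.14 w 0.171 tq [ 0.98 -0.6  -0.09]
```

Request:
send_rows(
  rows=[-1, 0.001, -0.0044, 0, 0, 0, -2.29, -1, 0.001, -0.0044, 0, 0, 0, -2.29, -1, 0.001, -0.0044, 0, 0, 0, -2.29],
)

```text
t: 10.45
tcp_pos: [0.5326, 0.1805, 0.1055]
orientation: [-2.127, -2.312, 0.001]
contact_force: [0.8, 2.7, 1.3]
grip_width: 0.166
finger_force: 25.0
```

```bash
python3 -c "from st import *;st()"
```

```text
t 10.45 pos [0.5326 0.1805 0.1055] ang 1.6384 r 0.1102 yaw 1.654 push 1.02 rad 2.6 fz 1.27 w 0.166 tq [ 0.64 -0.3  -0.1 ]
```

Request:
send_rows(
  rows=[-1, 0.0008, -0.0033, 0, 0, 0, -1.72, -1, 0.0008, -0.0033, 0, 0, 0, -1.72, -1, 0.0008, -0.0033, 0, 0, 0, -1.72],
)

```text
t: 10.75
tcp_pos: [0.5296, 0.1803, 0.1055]
orientation: [2.091, 2.344, -0.001]
contact_force: [1.7, 0.1, -0.4]
grip_width: 0.168
finger_force: 25.0
```

```bash
python3 -c "from st import *;st()"
```

```text
t 10.75 pos [0.5296 0.1803 0.1055] ang 1.6652 r 0.1103 yaw 1.684 push 1.68 rad -0.08 fz -0.44 w 0.168 tq [ 0.1  -0.46 -0.13]
```

Third fall passed. A small trim of 0.015 rad brings it to mid-valley, then settle and look.

Request:
send_rows(
  rows=[-1, 0, -0.0017, 0, 0, 0, -0.86, -1, 0, -0.0017, 0, 0, 0, -0.86, -1, 0, -0.0017, 0, 0, 0, -0.86, -1, 0, -0.0017, 0, 0, 0, -0.86, -1, 0, -0.0017, 0, 0, 0, -0.86, -1, 0, -0.0017, 0, 0, 0, -0.86, -1, 0, -0.0017, 0, 0, 0, -0.86, -1, 0, -0.0017, 0, 0, 0, -0.86],
)

```text
t: 11.55
tcp_pos: [0.5279, 0.1803, 0.1054]
orientation: [2.073, 2.36, -0.001]
contact_force: [2.8, -2.8, -0.8]
grip_width: 0.167
finger_force: 25.0
```

Run:
```python
from st import *; st()
import cv2
t=get_image("top")["img"][150:350,180:420,::-1]; s=get_image("scene")["img"][130:330,200:440,::-1]
cv2.imwrite("pics/end.png",cv2.resize(np.hstack([t,s]),None,fx=1.66,fy=1.66,interpolation=cv2.INTER_CUBIC)); st()
```

```text
t 11.55 pos [0.5279 0.1803 0.1054] ang 1.681 r 0.1104 yaw 1.7 push 2.5 rad -3.1 fz -0.8 w 0.167 tq [-0.59 -0.97 -0.11]
t 11.65 pos [0.5278 0.1803 0.1054] ang 1.6814 r 0.1105 yaw 1.7 push 2.82 rad -3.16 fz -0.98 w 0.17 tq [-0.68 -0.99 -0.11]
```

View pics/end.png

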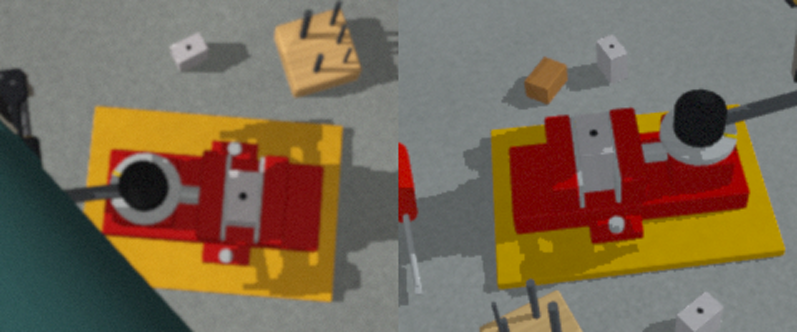

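The block stands upright, nipped between both jaws (top crop about (242,196)), and the bystanders are unmoved. Slip is about 0.60 rad, after the third click. Handing in.

```bash
python3 -c "from plant import *; print(sign_off())"
```

```text
the job is handed in; nothing more can be done
None
```

The block is nipped upright between the jaws and the lever is held at the third click (about 0.60 rad of slip, estimated from the felt clicks), with the bystanders unmoved in the final pictures; the job was handed in at about 11.7 s.

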